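# Set the bench fume extractor to its sixth fan speed and start it

### The job

Get the fume extractor running for spray priming: with one fingertip push the selector's pointer round, click by click, from the mark where it stands to the sixth of the nine speed marks (counted clockwise from the shortest), and leave it resting in that click. Only then press the round start button beside it right down and let it come up again. Turn the selector by pushing it, do not pinch its grip between two fingers, and leave the paints, the rinse pot and the figure standing where they are.

Things in the scene. Friction and masses are not known exactly. Their poses are not given: they have to be found in the camera images.
- extractor: Desktop fume extractor: white box 220 (its x) x 320 (its y) x 142 mm high, fixed on the bench, louvred intake in front (-x). Origin: centre of its underside; x points from front to rear, y to its left, z up. On top an aluminium control plate 150 x 270 mm, its face at 142 mm (housing round it 2 mm lower), carries the selector (axis at x -20, y +50 mm) and the start button (x -20, y -80 mm).
- selector_axis (a point): Where the selector's vertical axis meets the plate's face. Nine thin black marks (6 to 14 mm long, each next clockwise 1 mm longer) lie flat round it from 42 mm radius outwards, 30 degrees apart. With the extractor's +x (rear) as 12 o'clock, seen from above: the first, shortest mark is at 8 o'clock, the fifth at 12, the sixth at 1, the ninth at 4.
- selector_nose (a point): Nose of the selector, 34 mm from its axis, 18 mm above the plate. Black pointer knob: round skirt 48 mm across, top 7 mm above the plate; across it an upright wing grip from the nose to the tail 24 mm beyond the axis, 14 mm wide up to 25 mm above the plate, then a ridge 8 mm wide up to 29 mm. A white line on the ridge runs to the nose, which points at the mark that is set.
- selector (a joint): Angle of the selector in rad, growing clockwise seen from above: 0 with the nose at the first mark, 0.524 more per mark, 2.618 at the sixth, 4.189 at the ninth; stops just beyond both ends. Starts at one of the first four marks. A sprung detent pulls it into the nearest mark: moving it takes 0.1 N m (3 to 4 N near the nose); past half-way it snaps on into the next mark by itself.
- start_button_top (a point): Centre of the top face of the start button: grey round cap 24 mm across, its top 22 mm above the control plate when up, in a steel collar 40 mm across and 12 mm high.
- start_button (a joint): Travel of the start button in m: 0 up, 0.006 right down (takes 5 N). Sprung: it comes up again when let go.
- paint_pot: Small paint pot 34 mm across, 36 mm high, standing loose on the extractor's top towards the rear left. Origin: centre of its underside. Not to be moved.
- figure: Painting handle 48 mm across at the foot, 70 mm high, with a small grey figure on it, 109 mm high in all, loose on the bench left of the extractor. Origin: centre of its underside. Not to be moved.
- dropper: White dropper bottle 25 mm across, 76 mm high, loose on the bench right of the extractor. Origin: centre of its underside. Not to be moved.
- rinse_pot: Open terracotta rinse pot 84 mm across, 85 mm high, loose on the bench right of the extractor. Origin: centre of its underside. Not to be moved.

How it is judged:
On the way, in this order (a step that is already met when the one before it is completed fails the run):
1. the selector rests in the sixth click (value of joint selector between 2.498 and 2.738 rad and velocity of joint selector between -0.2 and 0.2 rad/s), for 0.3 s.
2. the start button is pressed right down (value of joint start_button above 0.0048 m), for 0.05 s.
At the end, for the whole second after the job is handed in: The selector rests at the sixth mark (within 0.12 rad, 7 degrees), the start button has been pressed right down after that (4.8 of 6 mm or more) and is up again (within 1 mm), and the pot, figure, dropper and rinse pot stand within 15 mm of where they stood (value of joint selector between 2.498 and 2.738 rad and value of joint start_button below 0.001 m and distance of each of paint_pot, figure, dropper, rinse_pot from where it was at the start of the episode below 0.015 m); the robot touches nothing.
It fails at once if the start button is pressed while the selector is not at the sixth mark (value of joint start_button above 0.003 m and (value of joint selector below 2.498 rad or value of joint selector above 2.738 rad)).
It fails at once if the selector's grip is pinched (both flanks pressed by the fingers at once) (contact force between each of selector_c2, selector_c3 and the fingers above 1 N).
It fails at once if a bystander is lifted, tipped or pushed away (distance of any of paint_pot, figure, dropper, rinse_pot from where it was at the start of the episode above 0.015 m or angle between any of paint_pot, figure, dropper, rinse_pot's own z axis and vertical above 0.4 rad).
It also fails if it takes over 64 s, if anything falls off the work surface, if the arm or the gripper's body presses on something with over 40 N, if the wrist force passes 120 N, or if a joint passes its speed limit or range.

### The arm

A 6-joint arm with a two-finger parallel gripper is mounted at the origin on the work surface. World frame = base frame: x ahead of the robot, y to its left, z up, the work surface at z = 0. Lengths are in m, angles in rad, forces in N, time in s.
With the tool pointing down it reaches from about 0.25 to 0.775 m from the base axis. Payload 4 kg.
Tool frame: the origin (TCP) lies at the very end of the fingers, on their centre line; the grasp point (between the pads) lies 19 mm behind it; y points along the fingers, x is the direction in which the jaws open and shut, and the axes are right-handed (so a half turn about y gives the same grasp; the last joint's range is limited). The gripper opens to 94 mm and grips with 3 to 60 N. Pads are 16 mm wide; open, the fingers measure 119 mm over their backs; the gripper's body (75 mm by 177 mm) begins 78 mm behind the grasp point.
Start: joints at [-1.444, 0.087, 1.371, -0, 1.684, -0.103], TCP at [0.125, -0.536, 0.206] pointing down, gripper open.
Joint ranges: [-3.1, 3.1], [-0.76, 2.03], [0.27, 2.55], [-1.08, 4.22], [0.17, 2.65], [-2.57, 2.57]. Speed limits (rad/s): [2.79, 2.79, 3.14, 3.14, 3.14, 3.14].

### API

Orientations are given as [roll, pitch, yaw] about the fixed x, y, z axes, in that order (R = Rz(yaw) Ry(pitch) Rx(roll)).
In Python, from bench import robot gives the robot as it stands.
- The arm moves only by the shell command python3 -m handwheel 'ROWS' [OPENING]. ROWS is JSON, a list of rows, each an object with "delta_pos": the shift along the tool's x, y, z in mm, a list of three; "yaw": the turn about the tool's y in rad. A call has 1 to 12 rows; each row is the pose to reach, as a shift and turn from the pose commanded when the call began, along the tool's axes at that moment; what a row does not reach only later rows make up. A row lasts 1/10 s, in which the tool goes at most 50 mm and 8.59 degrees, less where a joint would pass 70% of its speed; a pose out of reach is approached as far as the arm can. A call with a gripper value outside its range is refused whole. OPENING is the closure in counts, from 0 (fully open) to 255 (shut), set as the call begins (- or left out, the last holds). The fingers move at their own pace and stop on an object; the grip force is fixed at half the most. Time passes only in rows, so rows that repeat a pose let the fingers close. It gives the time, the measured TCP pose, the force and the opening at its end, in the units of the state.
- robot.get_obs(): the state, without advancing time (a new reading comes with each control period).
- robot.snapshot(name): name is "scene" or "side" or "wrist"; returns a dict with "image" (420x560x3 uint8, red, green, blue), "fx", "fy", "cx", "cy" (pixels), "k1" (the pictures are not rectified: a ray, as slopes to the right and down, at radius r is drawn at 1 + k1 r^2 times it, then the intrinsics apply), "rvec" (rotation vector, rad) and "tvec" (3), from world to camera coordinates, as OpenCV has them. Camera axes: x right, y down, z forward; pixel columns grow to the right and rows downward; lengths in m; the calibration is good to about 2 mm. A picture is of the moment at which its call begins. There is no depth.
- robot.close_job(): hands the job in, once; it reports no verdict.
The state is a dict: "time": time; "joint_positions": joint angles; "qvel": joint speeds; "joint_torque": joint torques, N m; "tool_pos": TCP position; "ee_rot": TCP orientation; "wrist_force": force on the tool from outside, world axes, zero at the start; "wrist_torque": the same for the moment, N m; "width": finger opening in m.
Only numpy, scipy, OpenCV 4.12 (cv2) and the standard library are available. Lean on these libraries where they do the work, as an engineer would, in place of code of your own. Each camera call takes 0.05 s, during which the arm holds its last target.

## Working session

There is one attempt and no reset: what is moved stays moved. The work goes in short steps, Python scripts to look and compute and a shell command to move; the robot and the scene stay as the last step left them, time stands still between calls to the robot, and variables do not carry over. Pictures are saved under pics/ and viewed, and the job is handed in when it is done.

```bash
ls; mkdir -p pics; python3 - <<'E'
from bench import robot
import cv2
o=robot.get_obs()
for k in o: print(k,o[k])
for n in ["scene","side","wrist"]:
    s=robot.snapshot(n); cv2.imwrite(f"pics/{n}0.png",s["image"][:,:,::-1])
    print(n,{k:v for k,v in s.items() if k!="image"})
E
```

```text
pics
time 0.0
joint_positions [-1.44410754e+00  8.79458889e-02  1.37221064e+00  1.38988717e-05
  1.68363200e+00 -1.03100798e-01]
qvel [-1.32749492e-03 -5.38920343e-05 -1.02974052e-03  1.80525186e-03
 -3.31960022e-05 -1.28043116e-03]
joint_torque [-6.20433493e-04 -3.40180349e+01 -3.02432477e+01  7.16757914e-02
  3.30715394e-02 -1.81300757e-04]
tool_pos [ 0.12520531 -0.53499755  0.20433131]
ee_rot [-1.57055659  0.00218279 -1.34100493]
wrist_force [0.29055806 0.24617017 1.01753842]
wrist_torque [-0.03605057 -0.00287563  0.0367121 ]
width 0.09396696268856009
scene {'fx': 436.4325903422019, 'fy': 436.4325903422019, 'cx': 279.50053315373407, 'cy': 210.15468572724248, 'k1': -0.06025649374523592, 'rvec': array([ 2.30568912,  0.73037531, -0.26776054]), 'tvec': array([-0.4922991 , -0.15890332,  1.36612743])}
side {'fx': 454.7212930325369, 'fy': 454.7212930325369, 'cx': 283.76166021737794, 'cy': 210.0116525932596, 'k1': -0.04666031624942789, 'rvec': array([ 0.81849556, -2.64383906,  0.94148075]), 'tvec': array([0.50257456, 0.30086073, 0.91363616])}
wrist {'fx': 320.1507395092673, 'fy': 320.1507395092673, 'cx': 286.75121859548574, 'cy': 210.3619267314531, 'k1': -0.07445762487610978, 'rvec': array([-2.29942779,  1.8238321 ,  0.23365302]), 'tvec': array([-0.54918016, -0.02605928,  0.38999915])}
```

View pics/scene0.png

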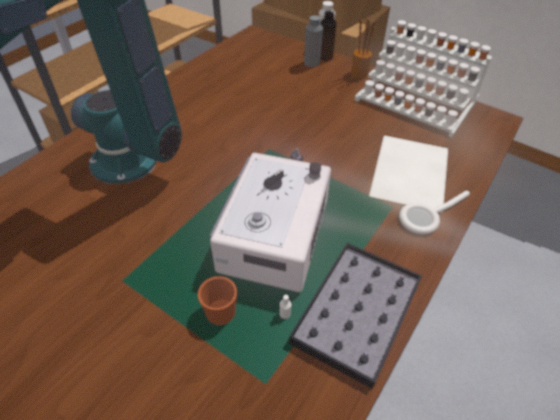

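View pics/side0.png

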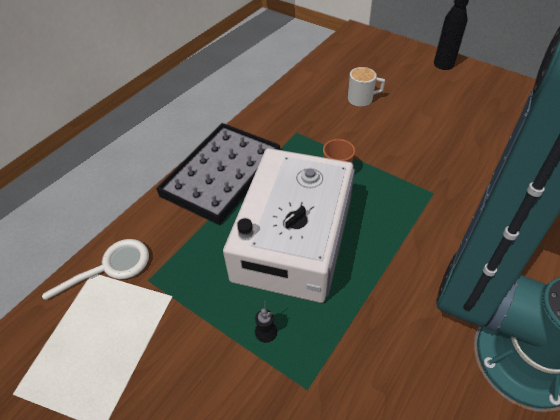

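View pics/wrist0.png

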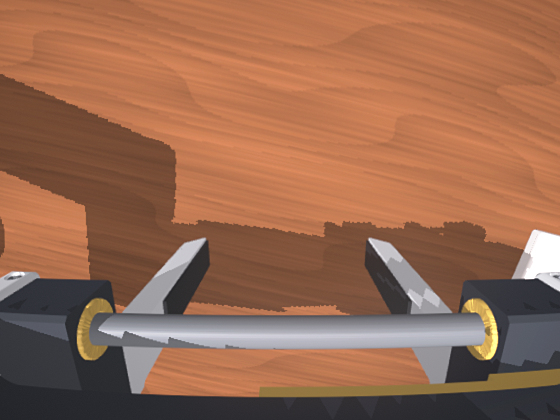

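The extractor sits around scene (272,215), with the selector near (275,182) and the button near (257,220). In the side view the selector is near (296,217) and the button near (310,177). I'll enlarge both.

```bash
python3 - <<'E'
import cv2
a=cv2.imread("pics/scene0.png"); b=cv2.imread("pics/side0.png")
cv2.imwrite("pics/sc_c.png",cv2.resize(a[140:290,205:345],None,fx=4,fy=4,interpolation=cv2.INTER_CUBIC))
cv2.imwrite("pics/si_c.png",cv2.resize(b[145:300,220:360],None,fx=3.8,fy=3.8,interpolation=cv2.INTER_CUBIC))
cv2.imwrite("pics/si_k.png",cv2.resize(b[190:245,265:330],None,fx=10,fy=10,interpolation=cv2.INTER_CUBIC))
E
```

```text
(no output)
```

View pics/sc_c.png

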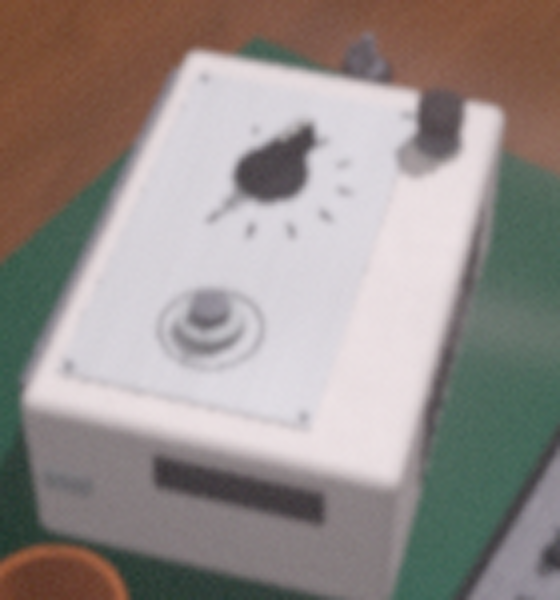

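View pics/si_c.png

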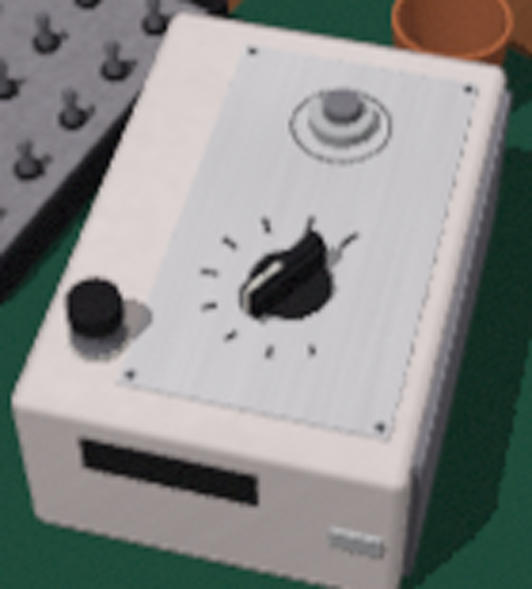

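View pics/si_k.png

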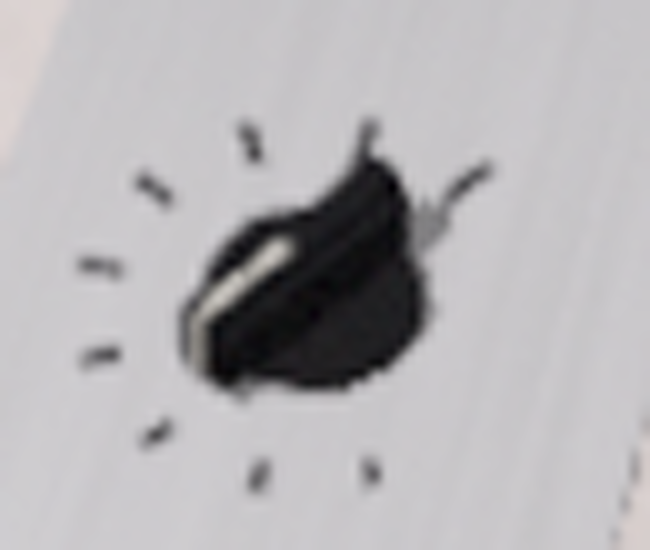

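```bash
cat > h.py <<'E'
import numpy as np, cv2
from bench import robot
from scipy.optimize import least_squares
def cam(s): return dict(R=cv2.Rodrigues(np.array(s["rvec"]))[0],t=np.array(s["tvec"]),f=s["fx"],c=np.array([s["cx"],s["cy"]]),k=s["k1"])
def proj(c,P):
    q=np.atleast_2d(P)@c["R"].T+c["t"]; m=q[:,:2]/q[:,2:]
    r2=(m**2).sum(1,keepdims=True); return m*(1+c["k"]*r2)*c["f"]+c["c"]
def l2w(p,L):
    L=np.atleast_2d(L); c,s=np.cos(p[2]),np.sin(p[2])
    return np.c_[p[0]+c*L[:,0]-s*L[:,1],p[1]+s*L[:,0]+c*L[:,1],L[:,2]]
A=np.array([-.02,.05,.142])
def mark(i,r=None): # i from 1
    th=np.deg2rad(240+30*(i-1)) # clockwise from +x
    r=r or .042+.001*(5+i)/2
    return A+np.array([r*np.cos(th),-r*np.sin(th),0])
def nose(th,r=.034,z=.018):
    a=np.deg2rad(240)+th
    return A+np.array([r*np.cos(a),-r*np.sin(a),z])
E
python3 - <<'E'
from h import *
cs,cd=cam(robot.snapshot("scene")),cam(robot.snapshot("side"))
side={1:(372,473),2:(260,475),3:(157,433),4:(100,355),5:(100,265),6:(155,190),7:(251,142),9:(470,180)}
sc={9:(217,211),8:(250,231),7:(292,231),6:(326,215),5:(345,190),4:(345,163),1:(255,130)}
def up(d,o,s): return {k:np.array(o)+(np.array(v)+.5)/s-.5 for k,v in d.items()}
side=up(side,(265,190),10); sc=up(sc,(205,140),4)
def res(p,only=None):
    r=[]
    for c,d in ((cd,side),(cs,sc)):
        for i,v in d.items(): r.append(proj(c,l2w(p,mark(i)))[0]-v)
    # button top: side crop (345,103)/3.8 ; scene (208,298)/4
    B=l2w(p,[-.02,-.08,.164])
    r.append(proj(cd,B)[0]-(np.array([220,145])+np.array([345,103])/3.8-.37))
    r.append(proj(cs,B)[0]-(np.array([205,140])+np.array([208,298])/4-.37))
    return np.array(r).ravel()
for y0 in (0,1.5,3,-1.5):
    f=least_squares(res,[.5,0,y0]); print(f.x,f.cost)
    if y0==0 or f.cost<best.cost: best=f
p=best.x; np.save("p.npy",p); print(res(p).reshape(-1,2).round(1))
print("axis",l2w(p,A),"btn",l2w(p,[-.02,-.08,.164]))
for i in range(4):
    for r,z in((.034,.018),(.03,.027)):
        n=l2w(p,nose(.5236*i,r,z)); print(i+1,(proj(cd,n)[0]-[265,190])*10,(proj(cs,n)[0]-[205,140])*4)
print("pot",)
E
```

```text
[0.56753183 0.02466259 0.33347645] 3.1286449827859553
[0.56753183 0.02466259 0.33347646] 3.128644982785978
[0.56753183 0.02466259 0.33347646] 3.1286449827860396
[0.56753183 0.02466259 0.33347646] 3.128644982786016
[[-0.2  0.5]
 [-0.3  0.5]
 [ 0.   0.3]
 [ 0.   0.3]
 [ 0.1  0.4]
 [ 0.2  0.2]
 [ 0.4  0.5]
 [ 0.   0.8]
 [-0.4  1.2]
 [ 0.1 -0.1]
 [-0.1 -0. ]
 [ 0.1  0.4]
 [ 0.1  0.6]
 [-0.2  0.6]
 [ 0.4  0. ]
 [-0.1 -0.4]
 [ 0.2  1.1]]
axis [[0.53226713 0.0653615  0.142     ]] btn [[ 0.57482002 -0.05747681  0.164     ]]
1 [351.72222217 380.00929803] [258.81403744 119.18702501]
1 [346.89896935 338.32652372] [260.21749049 112.73660571]
2 [266.09038174 380.14527973] [286.59643617 119.6824622 ]
2 [270.9749066  338.45988895] [284.93726262 113.17715933]
3 [192.44178507 346.37880174] [310.53596138 129.55067773]
3 [205.60089014 308.73044345] [306.21688905 121.91980795]
4 [151.15032907 288.71738502] [324.42200954 146.39543764]
4 [168.80002671 257.85525778] [318.51535058 136.81717684]
pot
```

The fit is good to about 1 px. The nose matches mark 3, so three clicks are needed. Next I'll work out the approach pose and check the clearance to the bystanders.

```bash
cat >> h.py <<'E'
from scipy.spatial.transform import Rotation as Ro
def pushpose(ang,r=.028,gap=0.,z=.153,half=.0125):
    """ang: travel of nose (rad from 1st mark); TCP pos & yaw, tool x = clockwise tangent"""
    p=np.load("p.npy"); a=p[2]-np.deg2rad(240)-ang
    u=np.array([np.cos(a),np.sin(a)]); t=np.array([u[1],-u[0]])
    ax=l2w(p,A)[0][:2]
    return np.r_[ax+u*r-t*(.007+half+gap),z], np.arctan2(t[1],t[0])
def delta(pos,yaw,cp=None,cr=None):
    o=robot.get_obs(); cp=o["tool_pos"] if cp is None else cp
    R=Ro.from_euler("xyz",o["ee_rot"] if cr is None else cr).as_matrix()
    y0=np.arctan2(R[1,0],R[0,0]); d=(y0-yaw+np.pi)%(2*np.pi)-np.pi
    return (R.T@(np.array(pos)-cp)*1000).round(1), round(d,3)
E
python3 - <<'E'
from h import *
o=robot.get_obs(); cs,cd=cam(robot.snapshot("scene")),cam(robot.snapshot("side"))
def ray(c,px,z):
    m=(np.array(px)-c["c"])/c["f"]
    f=least_squares(lambda X:proj(c,[X[0],X[1],z])[0]-px,[.55,0.]); return f.x
print("pot top", ray(cd,(220+96/3.8,145+297/3.8),.176),ray(cs,(205+440/4,140+103/4),.176))
print("figure base", ray(cd,(266,332),0))
ps,y=pushpose(1.047,gap=.008,z=.25); print(ps,y,delta(ps,y))
E
```

```text
pot top [0.59936498 0.14998053] [0.60039661 0.15181165]
figure base [0.47954157 0.25670188]
[0.51054761 0.0980496  0.25      ] -0.18992476952657958 (array([-529.1,  -44.5,  519.5]), np.float64(-1.151))
```

```bash
python3 -m handwheel '[{"delta_pos":[0,-50,0],"yaw":0},{"delta_pos":[0,-95,0],"yaw":-0.1},{"delta_pos":[-35,-95,35],"yaw":-0.25},{"delta_pos":[-70,-95,70],"yaw":-0.4},{"delta_pos":[-105,-95,105],"yaw":-0.5},{"delta_pos":[-140,-95,140],"yaw":-0.6},{"delta_pos":[-175,-95,175],"yaw":-0.7},{"delta_pos":[-210,-95,210],"yaw":-0.8},{"delta_pos":[-245,-95,245],"yaw":-0.9},{"delta_pos":[-280,-95,280],"yaw":-1.0},{"delta_pos":[-315,-95,315],"yaw":-1.08},{"delta_pos":[-315,-95,315],"yaw":-1.151}]' 255; python3 -c "
from h import *
ps,y=pushpose(1.047,gap=.008,z=.25);print(delta(ps,y))"
```

```text
time: 1.55
tool_pos: [0.3625, -0.1518, 0.3008]
ee_rot: [-1.569, -0.002, -0.176]
wrist_force: [-0.1, -1.8, 0.2]
width: 0.0021
(array([102.1,  51.5, 271.8]), np.float64(0.014))
```

```bash
python3 -m handwheel '[{"delta_pos":[17,0,45],"yaw":0},{"delta_pos":[34,0,90],"yaw":0.01},{"delta_pos":[51,0,135],"yaw":0.01},{"delta_pos":[68,0,180],"yaw":0.01},{"delta_pos":[85,0,225],"yaw":0.01},{"delta_pos":[102,0,271],"yaw":0.01},{"delta_pos":[102,40,271],"yaw":0.01},{"delta_pos":[102,80,271],"yaw":0.01},{"delta_pos":[102,100,271],"yaw":0.01},{"delta_pos":[102,110,271],"yaw":0.01},{"delta_pos":[102,110,271],"yaw":0.01}]' 255; python3 - <<'E'
from h import *
ps,y=pushpose(1.047,gap=.008,z=.153);print(delta(ps,y),robot.get_obs()["wrist_force"])
for n in ["scene","side","wrist"]:
    s=robot.snapshot(n); im=s["image"][:,:,::-1]
    if n=="side": im=cv2.resize(im[120:300,200:380],None,fx=3.2,fy=3.2,interpolation=cv2.INTER_CUBIC)
    if n=="scene": im=cv2.resize(im[120:300,190:370],None,fx=3.2,fy=3.2,interpolation=cv2.INTER_CUBIC)
    cv2.imwrite(f"pics/{n}1.png",im)
E
```

```text
time: 2.65
tool_pos: [0.5108, 0.0897, 0.1891]
ee_rot: [-1.572, 0.003, -0.2]
wrist_force: [0.1, -0.3, -0.2]
width: 0.0005
(array([-1.8, 36.1,  8.2]), np.float64(-0.01)) [ 0.08150338 -0.33709197 -0.17702344]
```

View pics/side1.png

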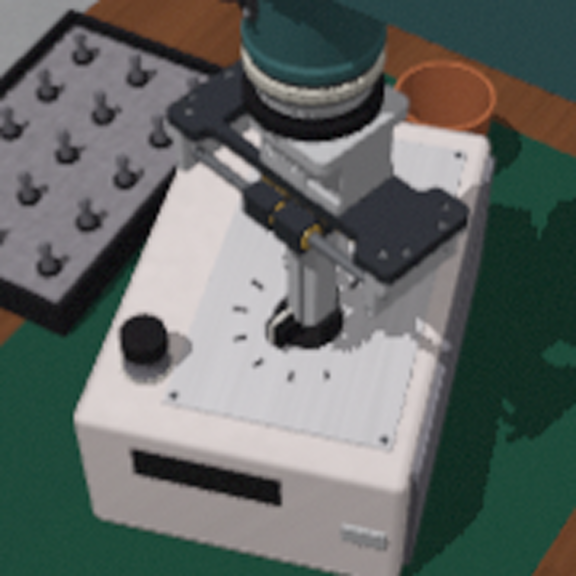

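View pics/wrist1.png

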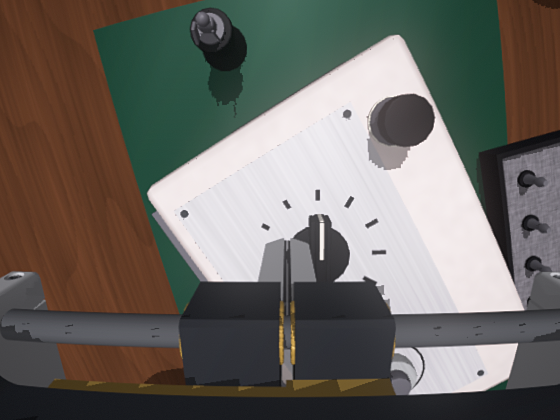

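View pics/scene1.png

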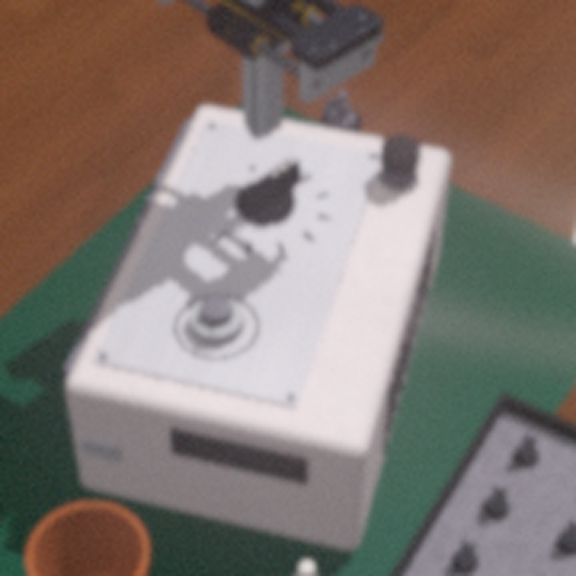

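The wrist view shows the white line at mark 3 (318,195), the third of the visible marks. The shut fingertips (285,245) stand left of the wing, on its counter-clockwise flank. Next I descend beside it.

```bash
python3 -m handwheel '[{"delta_pos":[-3,0,8],"yaw":0},{"delta_pos":[-3,0,8],"yaw":0},{"delta_pos":[-3,15,8],"yaw":0},{"delta_pos":[-3,28,8],"yaw":0},{"delta_pos":[-3,36,8],"yaw":0},{"delta_pos":[-3,36,8],"yaw":0},{"delta_pos":[-3,36,8],"yaw":0}]' 255; python3 -c "
from h import *
for g in (.008,0):
  ps,y=pushpose(1.047,gap=g);print(delta(ps,y))
s=robot.snapshot('wrist');cv2.imwrite('pics/w2.png',s['image'][:,:,::-1])"
```

```text
time: 3.5
tool_pos: [0.5099, 0.0981, 0.1538]
ee_rot: [-1.571, 0.001, -0.2]
wrist_force: [1.1, 0.1, -0.5]
width: 0.0005
(array([0.6, 0.8, 0.1]), np.float64(-0.01))
(array([8.6, 0.8, 0.1]), np.float64(-0.01))
```

View pics/w2.png

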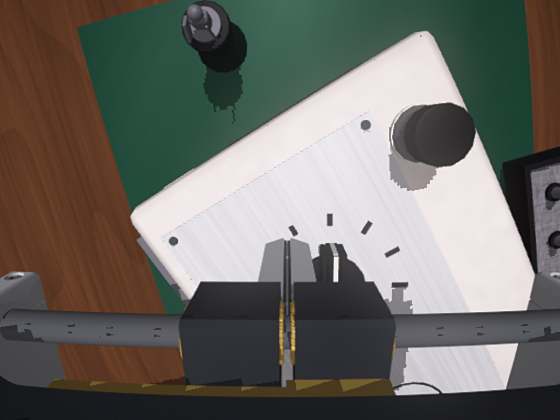

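The tip is at the right depth with a gap of a few mm to the wing at (330,265). Now the waypoints for the first click.

```bash
python3 -c "
from h import *
for a in np.arange(0,.41,.05):
  ps,y=pushpose(1.047+a);print(round(a,2),*delta(ps,y))"
```

```text
0.0 [8.2 1.5 0. ] -0.01
0.05 [9.6 1.5 1. ] 0.04
0.1 [11.1  1.5  1.9] 0.09
0.15 [12.6  1.5  2.7] 0.14
0.2 [14.1  1.5  3.4] 0.19
0.25 [15.7  1.5  4.1] 0.24
0.3 [17.3  1.5  4.7] 0.29
0.35 [18.9  1.5  5.1] 0.34
0.4 [20.6  1.5  5.6] 0.39
```

```bash
python3 -m handwheel '[{"delta_pos":[5,1,0],"yaw":0},{"delta_pos":[8,1,0],"yaw":0},{"delta_pos":[10,1,1],"yaw":0.04},{"delta_pos":[11,1,2],"yaw":0.09},{"delta_pos":[12.6,1,2.7],"yaw":0.14},{"delta_pos":[14,1,3.4],"yaw":0.19},{"delta_pos":[15.7,1,4.1],"yaw":0.24},{"delta_pos":[17.3,1,4.7],"yaw":0.29},{"delta_pos":[18.5,1,5],"yaw":0.33},{"delta_pos":[18.5,1,5],"yaw":0.33},{"delta_pos":[18.5,1,5],"yaw":0.33}]' 255; python3 -c "
from h import *
for a in np.arange(.3,1,.05):
  ps,y=pushpose(1.047+a);print(round(a,2),*delta(ps,y))
s=robot.snapshot('wrist');cv2.imwrite('pics/w3.png',s['image'][:,:,::-1])"
```

```text
time: 4.65
tool_pos: [0.5296, 0.0995, 0.1537]
ee_rot: [-1.571, -0.0, -0.529]
wrist_force: [-1.4, 1.6, 1.2]
width: 0.0003
0.3 [-1.   0.7 -0.9] -0.039
0.35 [0.4 0.7 0.1] 0.011
0.4 [1.8 0.7 1. ] 0.061
0.45 [3.3 0.7 1.9] 0.111
0.5 [4.8 0.7 2.7] 0.161
0.55 [6.4 0.7 3.4] 0.211
0.6 [8.  0.7 4. ] 0.261
0.65 [9.6 0.7 4.5] 0.311
0.7 [11.2  0.7  5. ] 0.361
0.75 [12.9  0.7  5.4] 0.411
0.8 [14.6  0.7  5.6] 0.461
0.85 [16.3  0.7  5.9] 0.511
0.9 [18.   0.7  6. ] 0.561
0.95 [19.7  0.7  6. ] 0.611
```

View pics/w3.png

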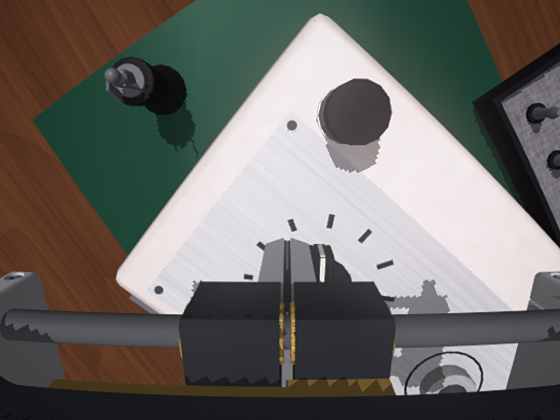

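The nose line at (323,262) has snapped ahead to mark 4 (331,220). Now the second click.

```bash
python3 -m handwheel '[{"delta_pos":[1.8,0,1],"yaw":0.06},{"delta_pos":[4.8,0,2.7],"yaw":0.16},{"delta_pos":[6.4,0,3.4],"yaw":0.21},{"delta_pos":[8,0,4],"yaw":0.26},{"delta_pos":[9.6,0,4.5],"yaw":0.31},{"delta_pos":[11.2,0,5],"yaw":0.36},{"delta_pos":[12.9,0,5.4],"yaw":0.41},{"delta_pos":[14.6,0,5.6],"yaw":0.46},{"delta_pos":[16.3,0,5.9],"yaw":0.51},{"delta_pos":[16.3,0,5.9],"yaw":0.51},{"delta_pos":[16.3,0,5.9],"yaw":0.51}]' 255; python3 -c "
from h import *
for a in np.arange(.8,1.6,.05):
  ps,y=pushpose(1.047+a);print(round(a,2),*delta(ps,y))
s=robot.snapshot('wrist');cv2.imwrite('pics/w4.png',s['image'][:,:,::-1])"
```

```text
time: 5.8
tool_pos: [0.5463, 0.0965, 0.1535]
ee_rot: [-1.571, 0.0, -1.039]
wrist_force: [-1.1, 0.9, 0.5]
width: 0.0006
0.8 [-1.2  0.5 -0.9] -0.049
0.85 [0.2 0.5 0.1] 0.001
0.9 [1.6 0.5 1. ] 0.051
0.95 [3.1 0.5 1.9] 0.101
1.0 [4.6 0.5 2.7] 0.151
1.05 [6.2 0.5 3.4] 0.201
1.1 [7.7 0.5 4. ] 0.251
1.15 [9.4 0.5 4.6] 0.301
1.2 [11.   0.5  5.1] 0.351
1.25 [12.7  0.5  5.5] 0.401
1.3 [14.3  0.5  5.8] 0.451
1.35 [16.   0.5  6. ] 0.501
1.4 [17.7  0.5  6.1] 0.551
1.45 [19.4  0.5  6.2] 0.601
1.5 [21.1  0.5  6.2] 0.651
1.55 [22.8  0.5  6.1] 0.701
```

View pics/w4.png

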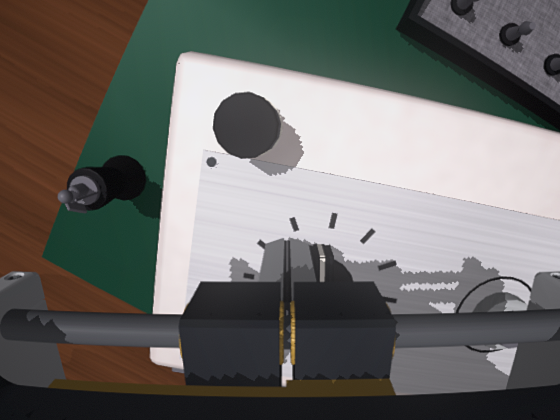

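The line at (323,262) points at the mark at (333,220), which is mark 5. Now the third click, stopping just past half-way.

```bash
python3 -m handwheel '[{"delta_pos":[1.6,0,1],"yaw":0.05},{"delta_pos":[4.6,0,2.7],"yaw":0.15},{"delta_pos":[6.2,0,3.4],"yaw":0.2},{"delta_pos":[7.7,0,4],"yaw":0.25},{"delta_pos":[9.4,0,4.6],"yaw":0.3},{"delta_pos":[11,0,5.1],"yaw":0.35},{"delta_pos":[12.7,0,5.5],"yaw":0.4},{"delta_pos":[14.3,0,5.8],"yaw":0.45},{"delta_pos":[16,0,6],"yaw":0.5},{"delta_pos":[16,0,6],"yaw":0.5},{"delta_pos":[16,0,6],"yaw":0.5}]' 255; python3 -c "
from h import *
s=robot.snapshot('wrist');cv2.imwrite('pics/w5.png',s['image'][:,:,::-1])"
```

```text
time: 6.95
tool_pos: [0.5598, 0.0859, 0.1535]
ee_rot: [-1.57, 0.001, -1.538]
wrist_force: [-1.6, 2.2, 0.1]
width: 0.0005
```

View pics/w5.png

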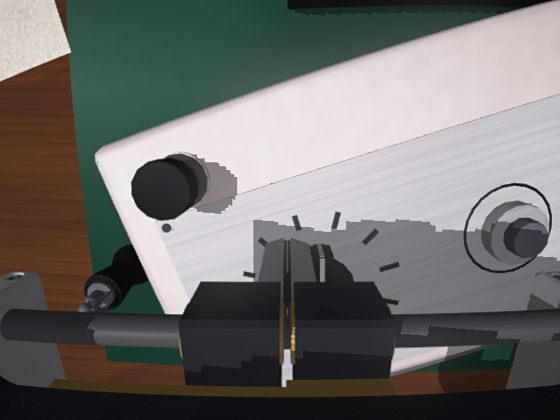

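It looks snapped into mark 6 at (337,220). I'll back away from the flank, rise and verify.

```bash
python3 -m handwheel '[{"delta_pos":[-6,0,0],"yaw":0},{"delta_pos":[-12,0,0],"yaw":0},{"delta_pos":[-12,-30,0],"yaw":0},{"delta_pos":[-12,-75,0],"yaw":0},{"delta_pos":[-12,-75,-30],"yaw":0},{"delta_pos":[-12,-75,-60],"yaw":0},{"delta_pos":[-12,-75,-60],"yaw":0},{"delta_pos":[-12,-75,-60],"yaw":0}]' 255; python3 -c "
from h import *
s=robot.snapshot('wrist');cv2.imwrite('pics/w6.png',s['image'][:,:,::-1])
s=robot.snapshot('side');c=cam(s);cv2.imwrite('pics/s6.png',cv2.resize(s['image'][190:245,265:330,::-1],None,fx=10,fy=10,interpolation=cv2.INTER_CUBIC))
p=np.load('p.npy')
print(robot.get_obs()['tool_pos'])
w=cam(robot.snapshot('wrist'))
for i in (4,4.8,5,5.2,6):
  n=l2w(p,nose(.5236*i,.033,.029)); print(i+1,(proj(c,n)[0]-[265,190])*10, proj(w,n)[0])
"
```

```text
time: 7.8
tool_pos: [0.4995, 0.0957, 0.2288]
ee_rot: [-1.569, -0.001, -1.54]
wrist_force: [-0.5, -0.6, 1.5]
width: 0.0006
[0.49998416 0.09565048 0.22830152]
5 [155.88173254 191.26911796] [316.19221402 141.32273704]
5.8 [186.27426175 146.63187643] [335.04226026 139.60244807]
6 [197.33324895 137.33826203] [339.69229805 140.43741713]
6.2 [209.55137002 128.9904667 ] [344.20465774 141.76549734]
7 [267.24796121 106.54508755] [359.85587316 151.56636109]
```

View pics/w6.png

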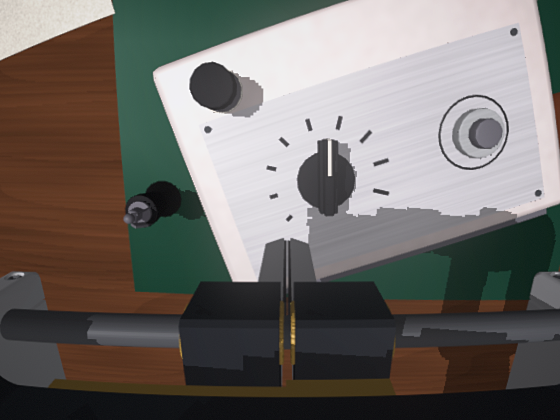

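View pics/s6.png

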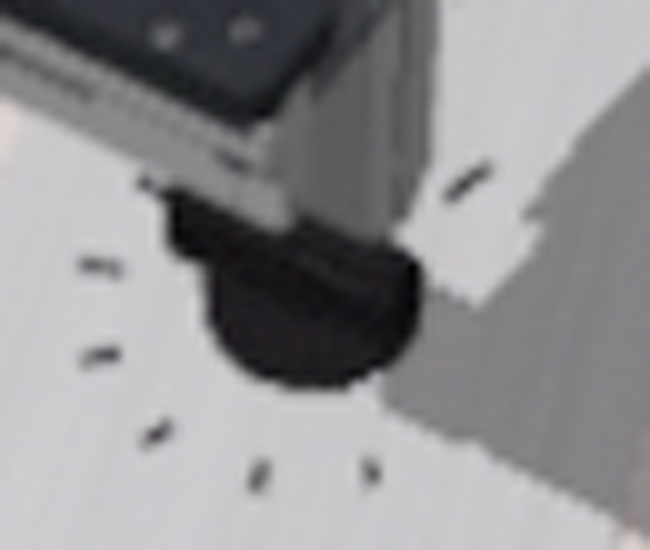

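The line ends near (331,140), between the predictions for mark 5 and mark 6. I'll check this against mark residuals in this picture before going on.

```bash
python3 -c "
from h import *
s=robot.snapshot('wrist');w=cam(s);im=s['image'][:,:,::-1]
cv2.imwrite('pics/w7.png',cv2.resize(im[105:225,255:395],None,fx=5,fy=5,interpolation=cv2.INTER_CUBIC))
p=np.load('p.npy')
for i in range(1,10): print(i,proj(w,l2w(p,mark(i)))[0].round(1))
for z in (0,.007,.029): print('axis',z,proj(w,l2w(p,A+[0,0,z]))[0].round(1))
"
```

```text
1 [287.5 216.5]
2 [272.2 194.3]
3 [270.1 166.2]
4 [283.  139.9]
5 [308.1 123. ]
6 [338.4 121.2]
7 [365.  135.4]
8 [380.1 161.2]
9 [379.9 191. ]
axis 0 [324.  178.3]
axis 0.007 [325.  179.6]
axis 0.029 [328.5 184.3]
```

View pics/w7.png

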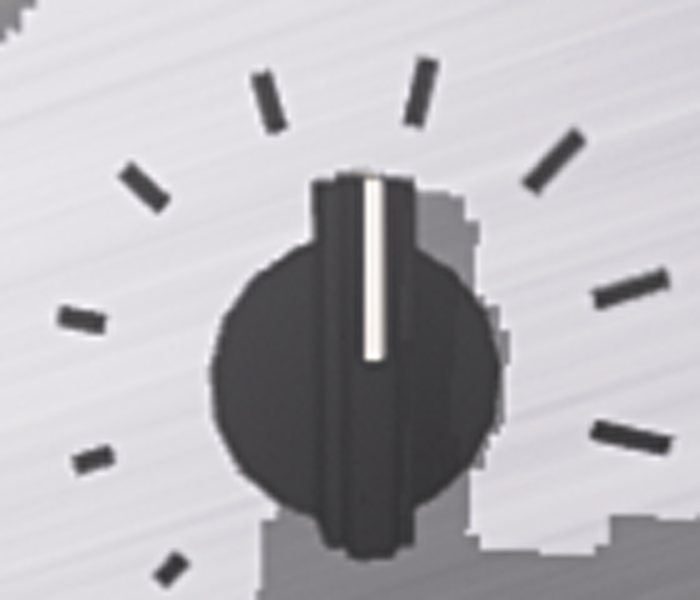

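The mark residuals are 2 px or less, and the line points half-way between marks 5 and 6. The knob stuck at the crest and has not snapped. I'll go back and push a little further.

```bash
python3 -c "
from h import *
ps,y=pushpose(1.047+1.25,gap=.006);print(delta(ps,y))
for a in np.arange(1.3,1.56,.05):
  ps,y=pushpose(1.047+a);print(round(a,2),*delta(ps,y))"
```

```text
(array([ 3. , 75. , 56.6]), np.float64(-0.1))
1.3 [10.3 75.  58.3] -0.05
1.35 [11.7 75.  59.3] -0.0
1.4 [13.1 75.  60.3] 0.05
1.45 [14.6 75.  61.1] 0.1
1.5 [16.1 75.  61.9] 0.15
1.55 [17.6 75.  62.6] 0.2
```

```bash
python3 -m handwheel '[{"delta_pos":[-6,0,30],"yaw":0},{"delta_pos":[-6,0,59],"yaw":0},{"delta_pos":[-6,35,59],"yaw":0},{"delta_pos":[-4,65,59],"yaw":0},{"delta_pos":[0,74,59],"yaw":0},{"delta_pos":[5,74,59],"yaw":0},{"delta_pos":[9,74,59],"yaw":0},{"delta_pos":[12,74,60],"yaw":0.02},{"delta_pos":[13,74,60],"yaw":0.05},{"delta_pos":[14,74,61],"yaw":0.08},{"delta_pos":[14.6,74,61],"yaw":0.1},{"delta_pos":[14.6,74,61],"yaw":0.1}]' 255; python3 -m handwheel '[{"delta_pos":[-6,0,0],"yaw":0},{"delta_pos":[-14,0,0],"yaw":0},{"delta_pos":[-14,-30,0],"yaw":0},{"delta_pos":[-14,-75,0],"yaw":0},{"delta_pos":[-14,-75,-30],"yaw":0},{"delta_pos":[-14,-75,-60],"yaw":0},{"delta_pos":[-14,-75,-60],"yaw":0},{"delta_pos":[-14,-75,-60],"yaw":0}]' 255;  python3 -c "
from h import *
s=robot.snapshot('wrist');w=cam(s);im=s['image'][:,:,::-1]
cv2.imwrite('pics/w8.png',cv2.resize(im[95:235,245:405],None,fx=4,fy=4,interpolation=cv2.INTER_CUBIC))
p=np.load('p.npy')
for i in (4,5,6): print((proj(w,l2w(p,nose(.5236*i,.033,.029)))[0]-[245,95])*4)
print('axis',(proj(w,l2w(p,A+[0,0,.029]))[0]-[245,95])*4)"
```

```text
time: 9.2
tool_pos: [0.561, 0.083, 0.1549]
ee_rot: [-1.57, -0.0, -1.64]
wrist_force: [0.8, 2.0, 1.0]
width: 0.0002
time: 10.0
tool_pos: [0.5017, 0.1015, 0.2295]
ee_rot: [-1.57, -0.0, -1.639]
wrist_force: [1.0, 0.0, 1.1]
width: 0.0007
[281.94636563 182.04794432]
[375.0164735  169.08500478]
[459.76430644 205.1152843 ]
axis [347.39487399 347.03813841]
```

View pics/w8.png

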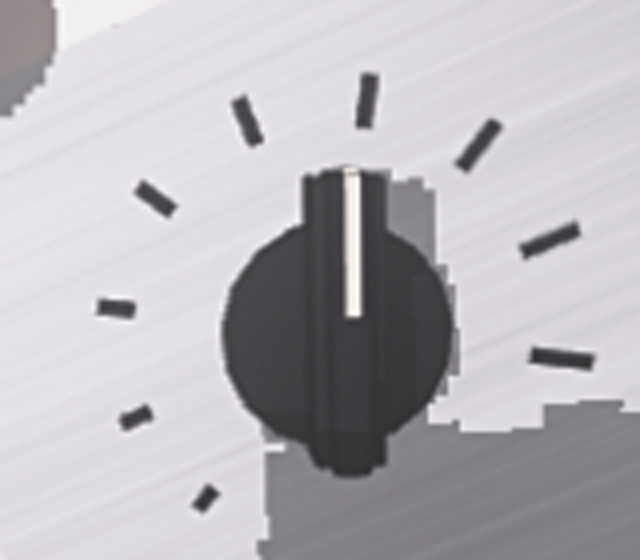

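The line end at (350,170) corresponds to about 5.75 marks. The knob stays where it is pushed, so friction seems to outweigh the detent. I'll push on to the mark itself.

```bash
python3 -c "
from h import *
ps,y=pushpose(1.047+1.4,gap=.006);print(delta(ps,y))
for a in (1.45,1.5,1.55,1.58,1.6,1.65):
  ps,y=pushpose(1.047+a);print(round(a,2),*delta(ps,y))"
```

```text
(array([ 6.9, 76.3, 59.3]), np.float64(-0.05))
1.45 [14.3 76.3 60.6] 0.0
1.5 [15.7 76.3 61.5] 0.05
1.55 [17.2 76.3 62.4] 0.1
1.58 [18.1 76.3 62.9] 0.13
1.6 [18.7 76.3 63.2] 0.15
1.65 [20.2 76.3 63.9] 0.2
```

```bash
python3 -m handwheel '[{"delta_pos":[-2,0,30],"yaw":0},{"delta_pos":[-2,0,60],"yaw":0},{"delta_pos":[-2,35,60],"yaw":0},{"delta_pos":[0,65,60],"yaw":0},{"delta_pos":[4,75,60],"yaw":0},{"delta_pos":[9,75,60],"yaw":0},{"delta_pos":[13,75,60.5],"yaw":0},{"delta_pos":[15.7,75,61.5],"yaw":0.05},{"delta_pos":[17.2,75,62.4],"yaw":0.1},{"delta_pos":[18.4,75,63],"yaw":0.14},{"delta_pos":[18.4,75,63],"yaw":0.14},{"delta_pos":[18.4,75,63],"yaw":0.14}]' 255; python3 -m handwheel '[{"delta_pos":[-6,0,0],"yaw":0},{"delta_pos":[-14,0,0],"yaw":0},{"delta_pos":[-14,-30,0],"yaw":0},{"delta_pos":[-14,-75,0],"yaw":0},{"delta_pos":[-14,-75,-30],"yaw":0},{"delta_pos":[-14,-75,-60],"yaw":0},{"delta_pos":[-14,-75,-60],"yaw":0},{"delta_pos":[-14,-75,-60],"yaw":0}]' 255;  python3 -c "
from h import *
s=robot.snapshot('wrist');w=cam(s);im=s['image'][:,:,::-1]
cv2.imwrite('pics/w9.png',cv2.resize(im[95:235,245:405],None,fx=4,fy=4,interpolation=cv2.INTER_CUBIC))
p=np.load('p.npy')
for i in (4,5,6): print((proj(w,l2w(p,nose(.5236*i,.033,.029)))[0]-[245,95])*4)
print('axis',(proj(w,l2w(p,A+[0,0,.029]))[0]-[245,95])*4)"
```

```text
time: 11.25
tool_pos: [0.5644, 0.0782, 0.1564]
ee_rot: [-1.567, 0.001, -1.779]
wrist_force: [-0.4, -1.1, 0.2]
width: 0.0004
time: 12.05
tool_pos: [0.5076, 0.1051, 0.2298]
ee_rot: [-1.57, 0.0, -1.779]
wrist_force: [0.3, -0.5, 0.7]
width: 0.0005
[258.51986578 197.80702805]
[348.95050135 171.85659164]
[438.40598477 195.29254387]
axis [346.49036465 350.82357235]
```

View pics/w9.png

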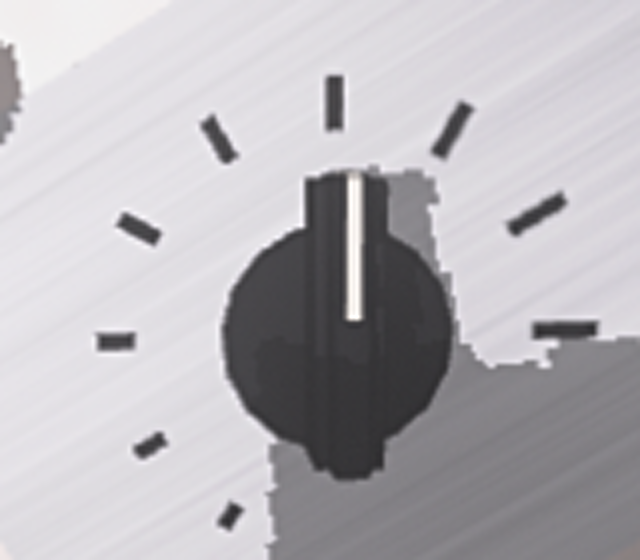

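The white line (354,173 to 354,320) is parallel to mark 6 (334,103) and within about 0.03 rad of the prediction. The selector rests in the sixth click. Now the button, travelling high.

```bash
python3 -c "
from h import *
p=np.load('p.npy'); B=l2w(p,[-.02,-.08,.174])[0]; o=robot.get_obs()
print(B,delta(B,o['ee_rot'][2]))"
```

```text
[ 0.57482002 -0.05747681  0.174     ] (array([145. ,  55.5,  98.9]), np.float64(0.0))
```

```bash
python3 -m handwheel '[{"delta_pos":[0,-10,20],"yaw":0},{"delta_pos":[29,-10,40],"yaw":0},{"delta_pos":[58,-10,60],"yaw":0},{"delta_pos":[87,-10,80],"yaw":0},{"delta_pos":[116,-10,99],"yaw":0},{"delta_pos":[145,-10,99],"yaw":0},{"delta_pos":[145,20,99],"yaw":0},{"delta_pos":[145,45,99],"yaw":0},{"delta_pos":[145,53,99],"yaw":0},{"delta_pos":[145,53,99],"yaw":0},{"delta_pos":[145,53,99],"yaw":0}]' 255;  python3 -c "
from h import *
p=np.load('p.npy'); B=l2w(p,[-.02,-.08,.164])[0]; o=robot.get_obs()
print(delta(B,o['ee_rot'][2]))
s=robot.snapshot('side');cv2.imwrite('pics/s10.png',cv2.resize(s['image'][140:270,230:360,::-1],None,fx=4.5,fy=4.5,interpolation=cv2.INTER_CUBIC))
s=robot.snapshot('wrist');cv2.imwrite('pics/w10.png',s['image'][:,:,::-1])
s=robot.snapshot('scene');cv2.imwrite('pics/c10.png',cv2.resize(s['image'][130:260,200:330,::-1],None,fx=4.5,fy=4.5,interpolation=cv2.INTER_CUBIC))"
```

```text
time: 13.2
tool_pos: [0.5752, -0.0579, 0.1773]
ee_rot: [-1.569, -0.0, -1.78]
wrist_force: [0.6, 1.2, 0.6]
width: 0.0003
(array([-0.3, 13.3, -0.5]), np.float64(0.0))
```

View pics/s10.png

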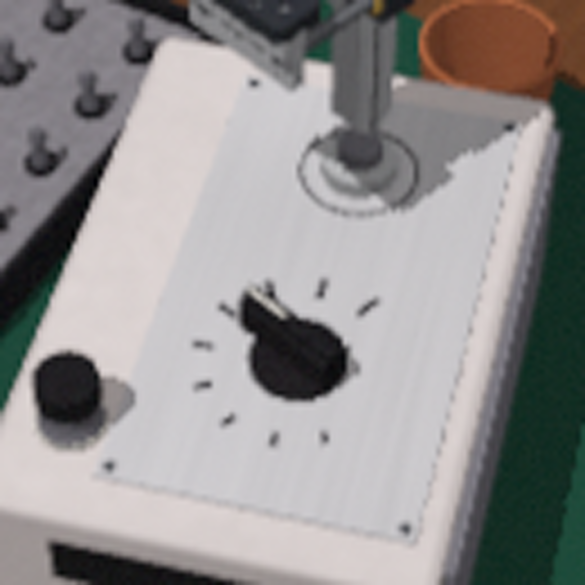

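View pics/c10.png

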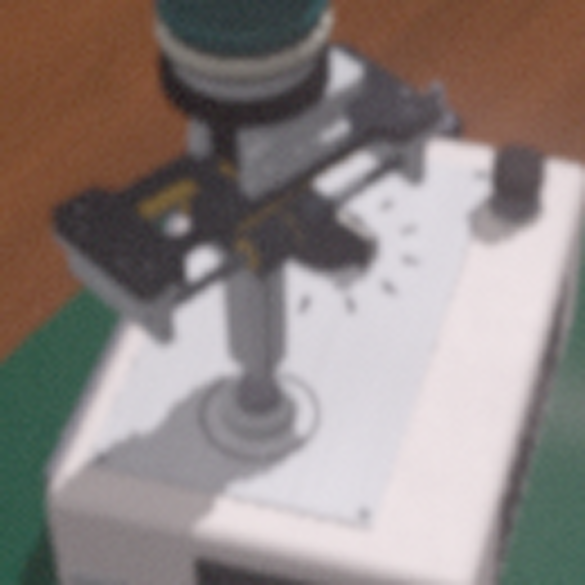

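View pics/w10.png

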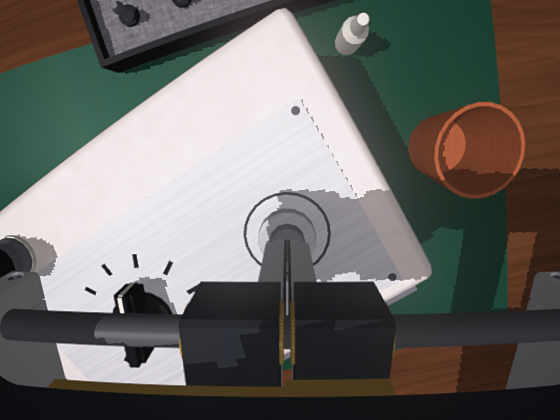

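The fingertip stands over the cap in both outside views (side 360,150; scene 260,395), and the selector is well clear. Press.

```bash
python3 -m handwheel '[{"delta_pos":[0,8,-0.5],"yaw":0},{"delta_pos":[0,13,-0.5],"yaw":0},{"delta_pos":[0,15,-0.5],"yaw":0},{"delta_pos":[0,17,-0.5],"yaw":0},{"delta_pos":[0,18.5,-0.5],"yaw":0},{"delta_pos":[0,19.5,-0.5],"yaw":0},{"delta_pos":[0,20,-0.5],"yaw":0},{"delta_pos":[0,20,-0.5],"yaw":0},{"delta_pos":[0,20,-0.5],"yaw":0}]' 255; python3 -c "
from h import *
for i in range(3): robot.snapshot('side'); o=robot.get_obs();print(o['tool_pos'],o['wrist_force'])"
```

```text
time: 14.25
tool_pos: [0.5741, -0.0577, 0.1582]
ee_rot: [-1.569, 0.0, -1.78]
wrist_force: [-1.9, 1.3, 7.2]
width: 0.0006
[ 0.5741033  -0.05769957  0.15824431] [-1.81296234  0.77568232  7.7344526 ]
[ 0.5741037  -0.05770935  0.15825342] [-2.2507392   1.5118547   7.31725478]
[ 0.57410668 -0.05767798  0.15822399] [-2.15320953  2.01260275  6.39984858]
```

7 N at 5.8 mm suggests it is down. I'll press 2 mm further to confirm the hard stop, then retreat.

```bash
python3 -m handwheel '[{"delta_pos":[0,1,0],"yaw":0},{"delta_pos":[0,2,0],"yaw":0},{"delta_pos":[0,2,0],"yaw":0},{"delta_pos":[0,2,0],"yaw":0}]' 255; python3 -m handwheel '[{"delta_pos":[0,-5,0],"yaw":0},{"delta_pos":[0,-15,0],"yaw":0},{"delta_pos":[0,-45,0],"yaw":0},{"delta_pos":[0,-85,0],"yaw":0},{"delta_pos":[0,-110,-35],"yaw":0},{"delta_pos":[0,-110,-80],"yaw":0},{"delta_pos":[0,-110,-120],"yaw":0},{"delta_pos":[0,-110,-120],"yaw":0},{"delta_pos":[0,-110,-120],"yaw":0},{"delta_pos":[0,-110,-120],"yaw":0}]' 255;  python3 -c "
from h import *
s=robot.snapshot('side');c=cam(s);cv2.imwrite('pics/s11.png',cv2.resize(s['image'][140:270,230:360,::-1],None,fx=4.5,fy=4.5,interpolation=cv2.INTER_CUBIC))
p=np.load('p.npy')
for i in (4,5,6): print((proj(c,l2w(p,nose(.5236*i,.033,.029)))[0]-[230,140])*4.5)
for z in (.158,.164): print((proj(c,l2w(p,[-.02,-.08,z]))[0]-[230,140])*4.5)
s=robot.snapshot('scene');cv2.imwrite('pics/c11.png',s['image'][:,:,::-1])
s=robot.snapshot('wrist');cv2.imwrite('pics/w11.png',s['image'][:,:,::-1])"
```

```text
time: 14.8
tool_pos: [0.5742, -0.0577, 0.1581]
ee_rot: [-1.568, 0.0, -1.78]
wrist_force: [-3.8, 1.2, 13.1]
width: 0.0006
time: 15.8
tool_pos: [0.4572, -0.0331, 0.2641]
ee_rot: [-1.571, -0.0, -1.78]
wrist_force: [0.5, 0.4, 1.3]
width: 0.0005
[227.64677964 311.07110308]
[246.29996203 286.80221791]
[277.76158254 272.9452894 ]
[361.18763659 149.22248608]
[361.50965638 140.91677932]
```

View pics/s11.png

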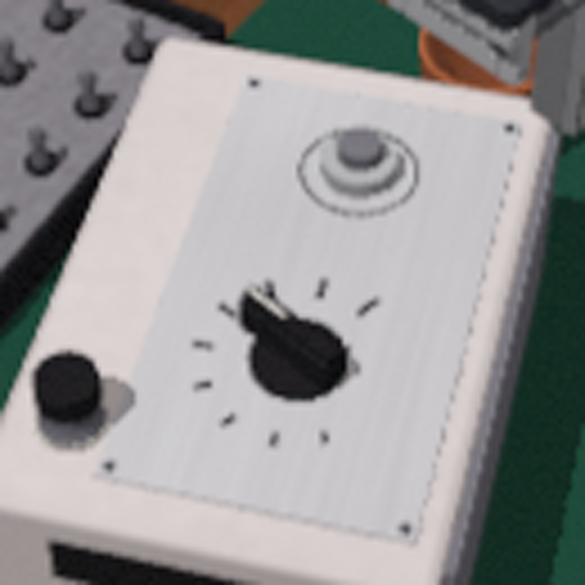

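View pics/c11.png

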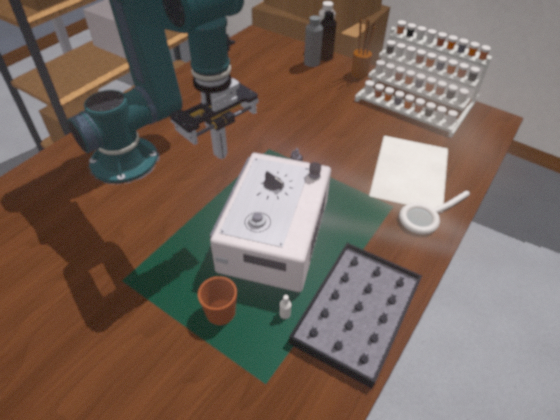

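View pics/w11.png

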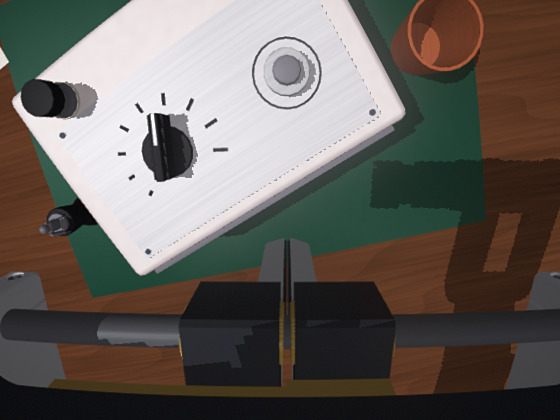

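```bash
python3 -c "
from h import *
a=cv2.imread('pics/side0.png'); b=robot.snapshot('side')['image'][:,:,::-1]
f=lambda i:cv2.resize(i[160:200,290:330],None,fx=9,fy=9,interpolation=cv2.INTER_CUBIC)
cv2.imwrite('pics/cmp.png',np.hstack([f(a),f(b)])); print(np.abs(a[160:200,290:330].astype(int)-b[160:200,290:330]).max(2).mean())
d=(np.abs(a.astype(int)-b).max(2)>60); d[:, 400:]=0
n,l,st,ce=cv2.connectedComponentsWithStats(d.astype(np.uint8)); print([list(x) for x in st[1:] if x[4]>8])"
```

```text
0.83875
[[np.int32(314), np.int32(0), np.int32(86), np.int32(159), np.int32(5671)], [np.int32(350), np.int32(81), np.int32(21), np.int32(7), np.int32(29)], [np.int32(351), np.int32(144), np.int32(12), np.int32(26), np.int32(120)], [np.int32(362), np.int32(146), np.int32(3), np.int32(10), np.int32(21)], [np.int32(348), np.int32(162), np.int32(5), np.int32(5), np.int32(15)], [np.int32(283), np.int32(204), np.int32(13), np.int32(11), np.int32(73)], [np.int32(297), np.int32(206), np.int32(13), np.int32(11), np.int32(66)], [np.int32(286), np.int32(214), np.int32(8), np.int32(8), np.int32(25)], [np.int32(283), np.int32(220), np.int32(8), np.int32(10), np.int32(36)]]
```

View pics/cmp.png

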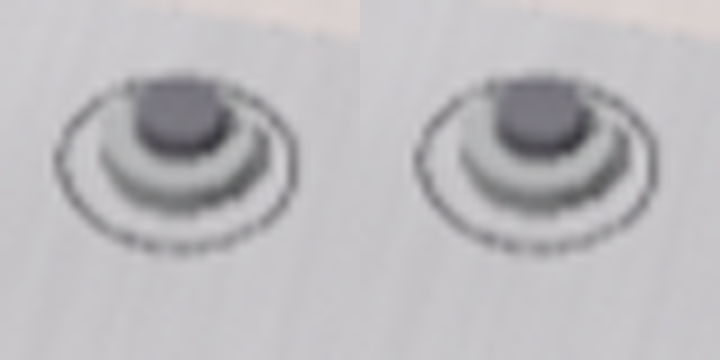

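The button (before left, after right) looks the same as at the start, so it is up. Only the selector and the arm differ between the two side pictures. I'm handing in.

```bash
python3 -c "
from bench import robot
print(robot.close_job())"
```

```text
the job is handed in; nothing more can be done
None
```

The selector now rests at the sixth mark, and the start button was pressed right down after that and has come up again. The job is handed in; `close_job()` gives no verdict.

- **Selector:** I pushed it from mark 3 to mark 6 with the shut fingertips, on its counter-clockwise flank only. It did not snap past half-way as described. After the third push it stood about half-way between marks 5 and 6, and after one more push at about 5.75. A further push brought it onto the mark. The last close-up showed the white line parallel to mark 6, about 0.03 rad from the predicted position (0.12 allowed). The final side view agrees.
- **Start button:** I pressed it only after the selector was at rest. The tip stopped at z = 0.158 m, about 6 mm of travel, and stayed there as the force rose to 13 N. Afterwards the button looked the same as in the first picture.
- **Bystanders:** before and after side pictures show no change at the paint pot or the figure. The dropper and rinse pot look unmoved in the final scene picture, judged by eye only. The arm finished clear of everything.

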